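Lock the phone's open turn clamp with the flat screwdriver

TASK

The opened phone in the repair holder is held by only one of its two slotted turn clamps. Take the square-handled flat screwdriver from its stand, let its blade drop into the slot of the open clamp and turn it clockwise (seen from above) until its tab lies straight across the phone's edge, against its stop. Then put the screwdriver back upright in the stand it came from; do not touch the clamp with the fingers and leave the other things on the bench where they are.

Things in the scene. Friction and masses are not known exactly. Their poses are not given: they have to be found in the camera images.
- driver_grip (a point): Centre of the flat screwdriver's square blue handle, 26 x 26 x 60 mm; it stands blade down in one of two like stands (the other holds a nut driver with a round blue handle). z up its axis, x along the blade's width and square to two flats. Guard 40 mm across, underside 36 mm below this point; blade 16 mm wide, 2.4 mm thick, its edge 111 mm below. 0.12 kg.
- clamp_slot (a point): Centre of the slot's floor, on the turning axis of the open clamp, at the phone's right seen from the robot (left one is locked). Steel head 36 mm across, its top 12 mm above this point, 44 mm above the bench. Slot right across the head, 6 mm wide in its lower 7 mm, flaring to 14 mm on top. x along the slot, turning with the clamp; the tab points to -x; z up.
- clamp (a joint): Turn of the open clamp, rad: 0 tab along the phone's edge, growing clockwise seen from above, 1.57 at its stop, tab straight across the edge (locked). Starts 0.25 to 0.6. Resists with about 0.04 N m, stays where left; the blade has 0.2 rad or more of play each way in the slot, so turn it about 0.4 rad further than the clamp is to go.
- stand_hole0 (a point): Centre of the hole's mouth on top of the flat screwdriver's stand, a fixed grey block 66 x 66 x 85 mm; z up. Round hole 28 mm wide with a 3 mm lead-in, right through. The driver's guard rests on the top, its handle's centre then 36 mm above this point; any yaw.
Things that resemble listed ones, but are neither listed nor needed, are in the scene too. Leave any red look-alike of the part that bears driver_grip alone. What is shaped like the part that bears stand_hole0 but orange is not meant.

How it is judged:
By the outcome, as a careful person would: the job done as asked, in the order asked, and still so for the second after the job is handed in, with the robot touching nothing.
It also fails if it takes over 54 s, if anything falls off the work surface, if the arm or the gripper's body presses on something with over 40 N, if the wrist force passes 120 N, or if a joint passes its speed limit or range.

ROBOT

A 6-joint arm with a two-finger parallel gripper is mounted at the origin on the work surface. World frame = base frame: x ahead of the robot, y to its left, z up, the work surface at z = 0. Lengths are in m, angles in rad, forces in N, time in s.
With the tool pointing down it reaches from about 0.375 to 0.9 m from the base axis. Payload 3.1 kg.
Tool frame: the origin (TCP) lies between the finger pads; the fingertips stand robot.tip_extent ahead of it and the grasp point (between the pads) lies 3 mm ahead of it (robot.tip_extent is the distance from the TCP to the fingertips, in m); z points along the fingers, x is the direction in which the jaws open and shut, and the axes are right-handed (so a half turn about z gives the same grasp; the last joint's range is limited). The gripper opens to 87 mm and grips with 3 to 60 N. Pads are 19 mm wide; open, the fingers measure 117 mm over their backs; the gripper's body (75 mm by 190 mm) begins 51 mm behind the grasp point.
Start: joints at [1.087, 0.527, 1.433, -0, 1.181, -0.178], TCP at [0.188, 0.596, 0.245] pointing down, gripper open.
Joint ranges: [-3.08, 3.08], [-0.75, 2.2], [0.22, 2.44], [-1.43, 4.57], [0, 2.65], [-2.85, 2.85]. Speed limits (rad/s): [2.79, 2.79, 3.14, 3.14, 3.14, 3.14].

INTERFACE

Orientations are given as a unit quaternion [x, y, z, w].
In Python, from rig import robot, cams gives the robot as it stands.
- The arm moves only by the tool carry_out, never from a script. Its argument "steps" is a list of rows, each a list of 3 entries, a list of its own where there are three numbers: the shift along the world's x, y, z in cm, then the turn about the world's z in degrees, then the closure, from 0 (fully open) to 1 (shut). In form: [[[dx, dy, dz], spin, fingers], ...]. A call has 1 to 10 rows; each row shifts and turns the pose as measured when the row begins; what a row does not reach is not made up. A row lasts 1/10 s, in which the tool goes at most 50 mm and 8.59 degrees, less where a joint would pass 70% of its speed; a pose out of reach is approached as far as the arm can. A call with a gripper value outside its range is refused whole. The fingers move at their own pace and stop on an object; "squeeze" is the grip in N (left out, the last holds). Time passes only in rows, so rows that do not move let the fingers close. It gives the time, the measured TCP pose, the force and the opening at its end, in the units of the state.
- robot.get_obs(): the state, without advancing time (a new reading comes with each control period).
- cams.camera(name): name is "side" or "top" or "wrist"; returns a dict with "pixels" (480x640x3 uint8, red, green, blue), "fx", "fy", "cx", "cy" (pixels), "eye" and "rotation" of the camera in the world. Camera axes: x right, y up, looking along -z (the intrinsics and any distortion apply to the point x, -y, -z); pixel columns grow to the right and rows downward; lengths in m; the calibration is good to about 2 mm. A picture is of the moment at which its call begins. There is no depth.
- robot.hand_in(): hands the job in, once; it reports no verdict.
The state is a dict: "time": time; "q": joint angles; "joint_velocities": joint speeds; "joint_torque": joint torques, N m; "position": TCP position; "tool_rot": TCP orientation; "ft_force": force on the tool from outside, world axes, zero at the start; "moment": the same for the moment, N m; "grip_width": finger opening in m.
Only numpy, scipy, OpenCV 4.12 (cv2) and the standard library are available. Lean on these libraries where they do the work, as an engineer would, in place of code of your own. Each camera call takes 0.05 s, during which the arm holds its last target. There are 200 camera calls.

## Working session

There is one attempt and no reset: what is moved stays moved. The work goes in short steps, Python scripts to look and compute and a tool call to move; the robot and the scene stay as the last step left them, time stands still between calls to the robot, and variables do not carry over. Pictures are saved under pics/ and viewed, about 8 in all and at most 12, crops included, and the job is handed in when it is done.

Besides the shell and the picture viewer there is one more tool, called as name([rows], argument=value, ...), one row to a line, values as JSON. carry_out: Moves the arm, as the interface text tells. Its arguments: {"type":"object","properties":{"steps":{"type":"array"},"squeeze":{"type":"number"}},"required":["steps"]}

```bash
ls; mkdir -p pics
cat > h.py <<'E'
import numpy as np, cv2
from rig import robot, cams
def snap(n,f):
    c=cams.camera(n); cv2.imwrite('pics/'+f,cv2.cvtColor(c['pixels'],cv2.COLOR_RGB2BGR))
    np.save('pics/'+f[:-4]+'.npy',{k:np.array(v) if not isinstance(v,dict) else v for k,v in c.items() if v is not None},allow_pickle=True); return c
def load(f): return np.load('pics/'+f+'.npy',allow_pickle=True).item()
def ray(c,u,v):
    d=np.array(c['rotation']).reshape(3,3)@np.array([(u-c['cx'])/c['fx'],-(v-c['cy'])/c['fy'],-1.]); return np.array(c['eye']),d/np.linalg.norm(d)
def onz(c,u,v,z):
    e,d=ray(c,u,v); return e+d*(z-e[2])/d[2]
def proj(c,p):
    q=np.array(c['rotation']).reshape(3,3).T@(np.array(p)-np.array(c['eye'])); return float(c['cx']+c['fx']*q[0]/-q[2]),float(c['cy']-c['fy']*q[1]/-q[2])
def tri(c1,p1,c2,p2):
    e1,d1=ray(c1,*p1);e2,d2=ray(c2,*p2)
    s=np.linalg.lstsq(np.c_[d1,-d2],e2-e1,rcond=None)[0]; a,b=e1+s[0]*d1,e2+s[1]*d2
    return (a+b)/2,np.linalg.norm(a-b)
E
python3 - <<'E'
from h import *
print(robot.tip_extent,robot.get_obs())
for n in('top','side'):
    c=snap(n,n+'0.png'); print(n,{k:v for k,v in c.items() if k!='pixels'})
E
```

```text
pics
0.022 {'time': 0.0, 'q': array([ 1.08646966e+00,  5.28480415e-01,  1.43391016e+00,  5.47069946e-06,
        1.18138428e+00, -1.78490196e-01]), 'joint_velocities': array([ 4.97881466e-05, -1.10998715e-03,  1.25665029e-03,  4.38053425e-04,
       -1.06677595e-03, -1.84262219e-03]), 'joint_torque': array([-2.78651743e-03, -4.40046465e+01, -1.76594138e+01,  6.31056377e-02,
        5.84048009e-02, -1.71260003e-04]), 'position': array([0.18782109, 0.59538979, 0.24356033]), 'tool_rot': array([ 8.06564123e-01,  5.91145604e-01, -9.81684595e-04,  4.76233126e-04]), 'ft_force': array([-0.02604892,  0.25783846,  0.47197335]), 'moment': array([-0.05228583, -0.0298325 , -0.00649574]), 'grip_width': 0.08704477744242489}
top {'fx': 441.00322050346745, 'fy': 441.00322050346745, 'cx': 316.80411679443927, 'cy': 241.26183942910217, 'eye': array([0.40511937, 0.06559948, 1.02576551]), 'rotation': array([-0.05344966,  0.07207066,  0.70936063, -0.69911119])}
side {'fx': 528.5763727540024, 'fy': 528.5763727540024, 'cx': 322.86078451880724, 'cy': 236.41445681773038, 'eye': array([ 0.08373088, -0.39215841,  0.89775747]), 'rotation': array([ 0.30579075, -0.1296014 , -0.38353608,  0.86173985])}
```

```bash
sed -i "s/np.array(c\['rotation'\]).reshape(3,3)/Rm(c)/" h.py
cat >> h.py <<'E'
from scipy.spatial.transform import Rotation
def Rm(c): return Rotation.from_quat(c['rotation']).as_matrix()
E
```

```text
(no output)
```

View pics/top0.png

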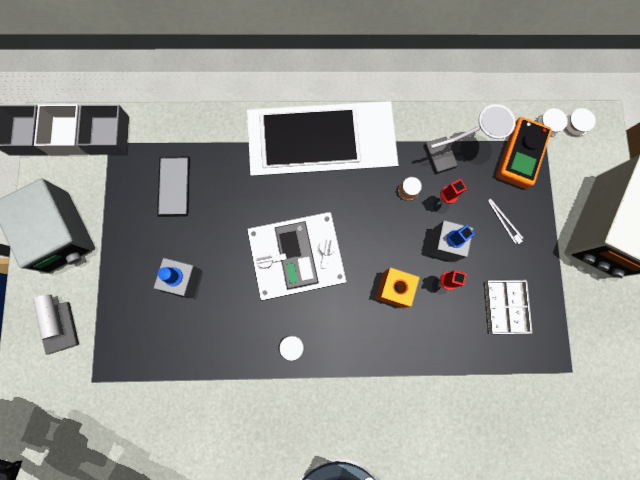

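View pics/side0.png

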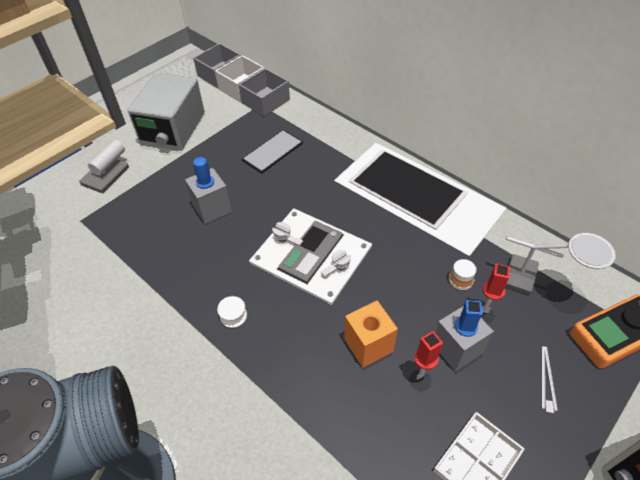

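Top: the wanted square blue handle in a grey stand at (460,237). Others are the round blue nut driver (170,277), red look-alikes (453,190) and (454,281), and the orange stand (400,288). The open clamp is at about (325,253). The crops below check these choices.

Run:
```python
from h import *
t=cv2.imread('pics/top0.png');s=cv2.imread('pics/side0.png')
def cr(im,u,v,w=40): return cv2.resize(im[v-w:v+w,u-w:u+w],(400,300) if 0 else (400,400),interpolation=cv2.INTER_CUBIC)
a=np.vstack([np.hstack([cr(t,455,240),cr(t,325,253)]),np.hstack([cr(s,465,325),cr(s,338,263)])])
cv2.imwrite('pics/crop0.png',cv2.resize(a,(600,600)))
for n,im in(('top',t),('side',s)):
    c=load(n+'0'); h=cv2.cvtColor(im,cv2.COLOR_BGR2HSV)
    m=cv2.inRange(h,(100,150,60),(130,255,255))
    N,l,st,ce=cv2.connectedComponentsWithStats(m)
    for i in range(1,N):
        if st[i,4]>60: print(n,st[i],ce[i],onz(c,*ce[i],.12))
```

```text
top [447 225  28  22 284] [458.28169014 236.87676056] [ 0.57342084 -0.2582522   0.12      ]
top [157 268  25  18 342] [170.07894737 275.47660819] [0.5004101  0.34111482 0.12      ]
side [194 157  20  31 413] [202.50121065 172.97336562] [0.49905797 0.33769924 0.12      ]
side [455 300  28  36 561] [468.30124777 320.05882353] [ 0.56967836 -0.26703973  0.12      ]
```

View pics/crop0.png

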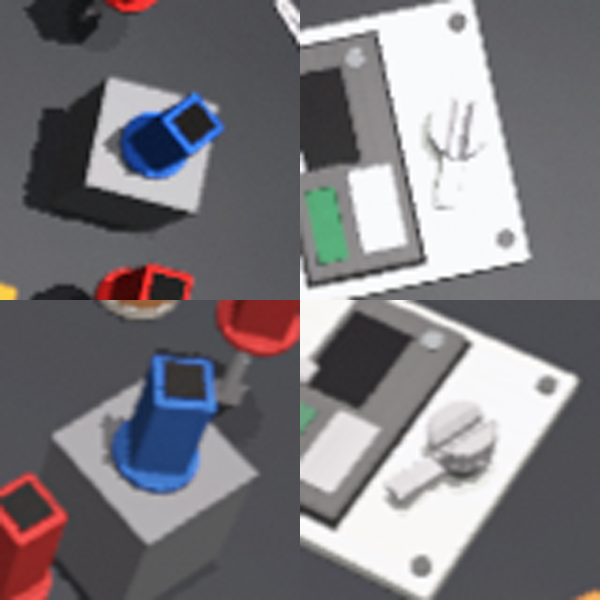

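The crop confirms the choice: a hollow-topped square blue handle with a round guard, standing in the grey block. The clamp's slot and tab are visible too, with the tab pointing to the robot's side.

Run:
```python
from h import *
t,s=load('top0'),load('side0')
def T(u,v): return 415+u/3.75,200+v/3.75
print('handle top',tri(t,(466.5,232.5),s,(474.1,307.4)))
k=[onz(t,*T(*p),.151) for p in((162,126),(197,93),(222,128),(187,154))]
print(np.mean(k,0)); 
for i in range(4):
    d=k[(i+1)%4]-k[i]; print(np.linalg.norm(d),np.degrees(np.arctan2(d[1],d[0])))
S=lambda u,v:(425+u/3.75,285+v/3.75)
k=[onz(s,*S(*p),.151) for p in((152,60),(210,58),(214,107),(156,107))]
print(np.mean(k,0)); 
for i in range(4):
    d=k[(i+1)%4]-k[i]; print(np.linalg.norm(d),np.degrees(np.arctan2(d[1],d[0])))
print('guard',onz(t,*T(153,143),.09),onz(s,*S(156,154),.09))
# stand top corners
print('stand',np.mean([onz(t,*T(*p),.085) for p in((108,78),(217,105),(195,212),(87,184))],0))
print('stand s',np.mean([onz(s,*S(*p),.085) for p in((150,65),(52,136),(149,244),(258,170))],0))
print('clamp head',onz(t,326.3,249,.044),onz(s,341.2,259,.044))
C=lambda u,v:(298+(u-300)/3.75,223+(v-300)/3.75)
a,b=onz(s,*C(437,451),.044),onz(s,*C(488,415),.044); print('slot',a,b,np.degrees(np.arctan2(*(b-a)[1::-1])),(a+b)/2)
D=lambda u,v:(285+(u-300)/3.75,213+v/3.75)
a,b=onz(t,*D(445,202),.04),onz(t,*D(462,100),.04);print('tab-slot top',a,b,np.degrees(np.arctan2(*(b-a)[1::-1])))
a,b=onz(t,*D(380,32),.03),onz(t,*D(425,262),.03);print('phone edge',np.degrees(np.arctan2(*(b-a)[1::-1])))
for n,p,q in(('redA',(453,190),(497,280)),('redB',(454,281),(430,348))): print(n,tri(t,p,s,q))
```

```text
handle top (array([ 0.57724055, -0.26572117,  0.1494262 ]), np.float64(0.001000079243419168))
[ 0.57470734 -0.26400379  0.151     ]
0.027460068170451882 -48.7059870643262
0.023108811336234755 -148.1048934835168
0.02474428916259742 124.81335785949805
0.0200259810795337 38.718354464781044
[ 0.57687075 -0.2655594   0.151     ]
0.02554672024434214 -45.85754130104593
0.024837564942421113 -144.44639907721225
0.024911384966594237 131.86312342339895
0.023765343258822187 36.75850080817854
guard [ 0.57627889 -0.2633245   0.09      ] [ 0.5764228  -0.26644337  0.09      ]
stand [ 0.5763595  -0.26430164  0.085     ]
stand s [ 0.57898713 -0.26377222  0.085     ]
clamp head [0.5633332  0.01700803 0.044     ] [0.5668394  0.00982972 0.044     ]
slot [0.55005221 0.01281223 0.044     ] [0.58623285 0.00815632 0.044     ] -7.332804232071965 [0.56814253 0.01048427 0.044     ]
tab-slot top [0.52335782 0.02357596 0.04      ] [0.58542326 0.01204163 0.04      ] -10.527825441302394
phone edge -169.90657885330782
redA (array([ 0.67975281, -0.25868499,  0.10906536]), np.float64(0.0011342116193864178))
redB (array([ 0.48374616, -0.24636085,  0.11597385]), np.float64(0.007276964368772607))
```

carry_out([
  [[2.2,-4.0,0],-8,0],
  [[2.2,-4.0,0],-8,0],
  [[2.2,-4.0,0],-8,0],
  [[2.2,-4.0,0],-8,0],
  [[2.2,-4.0,0],-8,0],
  [[2.2,-4.0,0],-8,0],
  [[2.2,-4.0,0],-8,0],
  [[2.2,-4.0,0],-8,0],
  [[2.2,-4.0,0],-8,0],
  [[2.2,-4.0,0],-8,0],
])

```text
time: 1.1
position: [0.4086, 0.1847, 0.2405]
tool_rot: [0.996, -0.088, -0.001, -0.0]
ft_force: [0.7, 0.2, -0.0]
grip_width: 0.0871
```

carry_out([
  [[1.6,-4.4,0],-5,0],
  [[1.6,-4.4,0],-5,0],
  [[1.6,-4.4,0],-5,0],
  [[1.6,-4.4,0],-5,0],
  [[1.6,-4.4,0],-5,0],
  [[1.6,-4.4,0],-5,0],
  [[1.6,-4.4,0],-5,0],
  [[1.6,-4.0,0],-5,0],
  [[0,0,0],0,0],
])

```text
time: 2.0
position: [0.5414, -0.185, 0.2388]
tool_rot: [0.897, -0.441, 0.0, -0.001]
ft_force: [-0.4, 0.8, 0.2]
grip_width: 0.0873
```

carry_out([
  [[1.7,-4.0,0],0,0],
  [[1.8,-4.0,0],0,0],
  [[0,0,0],0,0],
  [[0,0,0],0,0],
])

```text
time: 2.4
position: [0.5742, -0.2653, 0.2356]
tool_rot: [0.897, -0.441, -0.004, -0.002]
ft_force: [-0.1, 0.7, 0.1]
grip_width: 0.0874
```

Run:
```python
from h import *
c=snap('wrist','w1.png'); print({k:v for k,v in c.items() if k!='pixels'})
print(robot.get_obs()['position'],proj(c,(.5765,-.265,.151)),proj(c,(.5765,-.265,.085)))
```

```text
{'fx': 354.6936275248645, 'fy': 354.6936275248645, 'cx': 319.6905148410339, 'cy': 242.0059796250156, 'eye': array([ 0.63869039, -0.21787602,  0.37572513]), 'rotation': array([-0.13110562,  0.07000693, -0.43545803,  0.88785508])}
[ 0.57431695 -0.26541393  0.23566791] (322.0549785744296, 254.7784268672756) (322.3474605723322, 229.23756561936517)
```

View pics/w1.png

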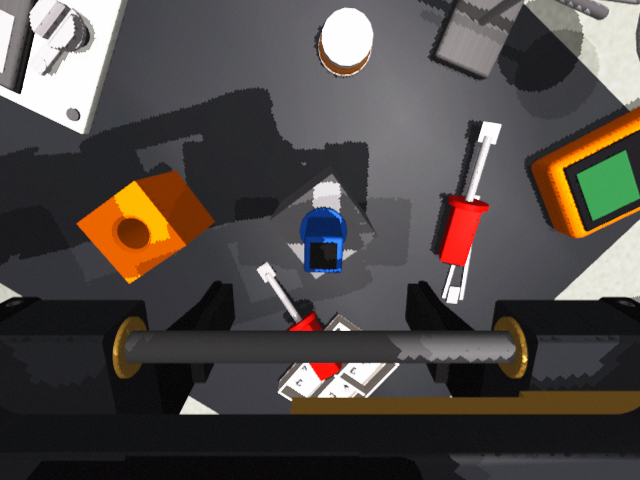

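The handle's top is at (323,254), against (322,255) predicted, and its edges run along the image rows, so both position and yaw fit. Both red drivers, at (462,230) and (315,345), need a clearance check first.

Run:
```python
from h import *
w,t,s=load('w1'),load('top0'),load('side0')
for n,p in(('A',(.68,-.2587)),('B',(.4837,-.2464)),('Bl',(.5765,-.265))):
    for z in(0,.05,.1,.15): print(n,z,np.round([proj(c,(*p,z)) for c in(w,t,s)]).tolist())
print('A mid',tri(s,(497,280),w,(462,230)),tri(t,(453,190),w,(462,230)))
print('B mid',tri(s,(430,348),w,(315,345)),tri(t,(454,281),w,(315,345)))
print('A tip',tri(t,(435,203),w,(490,132)),'B tip',tri(t,(432,285),w,(265,272)))
print('tcp',proj(w,(.5743,-.2654,.2357)))
```

```text
A 0 [[381.0, 125.0], [438.0, 203.0], [483.0, 311.0]]
A 0.05 [[390.0, 124.0], [445.0, 197.0], [489.0, 298.0]]
A 0.1 [[402.0, 122.0], [452.0, 191.0], [496.0, 283.0]]
A 0.15 [[419.0, 119.0], [460.0, 184.0], [503.0, 267.0]]
B 0 [[259.0, 263.0], [439.0, 284.0], [418.0, 379.0]]
B 0.05 [[251.0, 280.0], [445.0, 282.0], [422.0, 366.0]]
B 0.1 [[239.0, 303.0], [453.0, 280.0], [426.0, 353.0]]
B 0.15 [[224.0, 335.0], [461.0, 278.0], [431.0, 339.0]]
Bl 0 [[323.0, 209.0], [444.0, 245.0], [456.0, 350.0]]
Bl 0.05 [[322.0, 220.0], [451.0, 241.0], [461.0, 337.0]]
Bl 0.1 [[322.0, 234.0], [458.0, 237.0], [467.0, 323.0]]
Bl 0.15 [[322.0, 254.0], [466.0, 233.0], [473.0, 307.0]]
A mid (array([ 0.63169041, -0.28671337,  0.19733621]), np.float64(0.04050264312985298)) (array([ 0.6276005 , -0.20744439,  0.33445501]), np.float64(0.05982518226080138))
B mid (array([ 0.49491403, -0.28013772,  0.13348156]), np.float64(0.0660859164386326)) (array([ 0.48673247, -0.29146064,  0.08443145]), np.float64(0.07007848759776865))
A tip (array([0.06822361, 0.48168149, 2.3691598 ]), np.float64(0.044511187480339894)) B tip (array([ 0.47886106, -0.24707181, -0.01216681]), np.float64(0.026158446009215824))
tcp (319.0126742376699, 321.6591401618664)
```

Run:
```python
from h import *
a=snap('top','t2.png')['pixels'];b=snap('side','s2.png')['pixels']
cv2.imwrite('pics/ts2.png',cv2.cvtColor(np.hstack([cv2.resize(a[150:350,340:540],(400,400)),cv2.resize(b[230:430,380:580],(400,400))]),cv2.COLOR_RGB2BGR))
```

```text
(no output)
```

View pics/ts2.png

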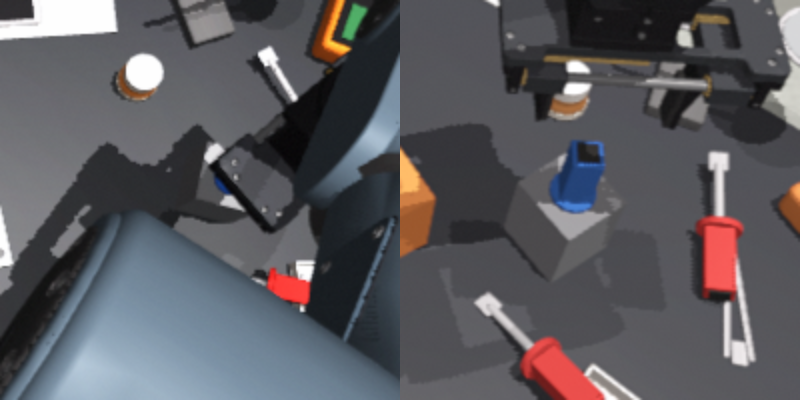

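Both red drivers have toppled on their own; they stood unsupported, the arm never came near them, and they now lie clear of the stand. The blue one stands free, so I'm descending.

carry_out([
  [[0.2,0,-3.0],0,0],
  [[0,0,-3.0],0,0],
  [[0,0,-3.0],0,0],
  [[0,0,-2.0],0,0],
  [[0,0,0],0,0],
])

```text
time: 3.05
position: [0.5754, -0.2565, 0.1266]
tool_rot: [0.9, -0.437, -0.003, -0.002]
ft_force: [-0.4, 1.1, 0.9]
grip_width: 0.0868
```

carry_out([
  [[0,0,0],0,0.75],
  [[0,0,0],0,0.8],
  [[0,0,0],0,0.9],
  [[0,0,0],0,1],
  [[0,0,0],0,1],
  [[0,0,0],0,1],
  [[0,0,0],0,1],
], squeeze=30)

```text
time: 3.75
position: [0.5779, -0.256, 0.133]
tool_rot: [0.9, -0.436, 0.002, -0.001]
ft_force: [0.9, -0.8, -0.3]
grip_width: 0.039
```

carry_out([
  [[0,0,0],0,0.2],
  [[0,0,0],0,0.2],
  [[-0.1,-0.9,-0.8],0,0.2],
  [[0,0,0],0,0.2],
])

```text
time: 4.15
position: [0.5769, -0.2659, 0.1244]
tool_rot: [0.9, -0.436, 0.002, -0.001]
ft_force: [-1.2, 0.7, -0.4]
grip_width: 0.0632
```

Run:
```python
from h import *
c=snap('wrist','w2.png'); o=robot.get_obs();print(o['position'],o['joint_velocities'])
print(proj(c,(.5765,-.265,.151)),proj(c,o['position']))
m=cv2.inRange(cv2.cvtColor(c['pixels'],cv2.COLOR_RGB2HSV),(100,150,60),(130,255,255)); x,y,w,h=cv2.boundingRect(m);print(x,y,w,h)
```

```text
[ 0.57712983 -0.26538541  0.12487517] [ 0.00861018 -0.00855789 -0.00020787  0.00698655  0.00565822  0.00402186]
(316.3380882364232, 357.04148054355153) (318.3242134458286, 321.1090024862377)
281 252 74 133
```

View pics/w2.png

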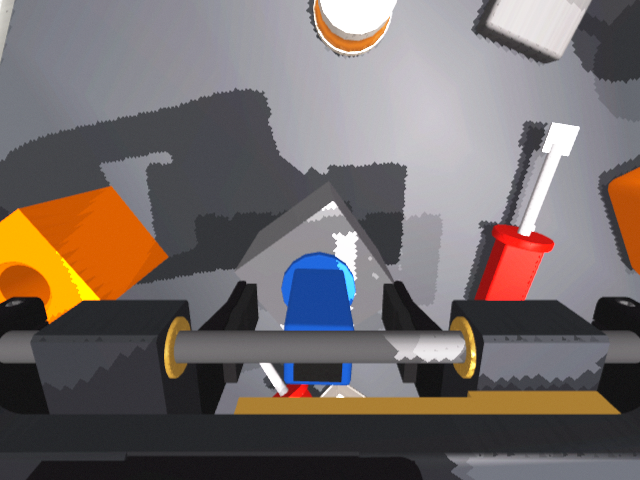

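Centred between the fingers (handle at col 318, pads at 240 and 395). Closing.

carry_out([
  [[0,0,0],0,0.7],
  [[0,0,0],0,0.9],
  [[0,0,0],0,1],
  [[0,0,0],0,1],
  [[0,0,0],0,1],
  [[0,0,0],0,1],
  [[0,0,0],0,1],
  [[0,0,0],0,1],
], squeeze=35)

```text
time: 5.0
position: [0.577, -0.2652, 0.1246]
tool_rot: [0.9, -0.436, 0.002, -0.002]
ft_force: [-0.2, -0.4, -0.9]
grip_width: 0.0263
```

carry_out([
  [[0,0,2],0,1],
  [[0,0,3],0,1],
  [[0,0,3],0,1],
  [[0,0,3],0,1],
  [[0,0,2],0,1],
  [[0,0,0],0,1],
  [[0,0,0],0,1],
])

```text
time: 5.7
position: [0.574, -0.263, 0.2554]
tool_rot: [0.9, -0.436, -0.002, -0.002]
ft_force: [-0.0, 0.5, -1.9]
grip_width: 0.0258
```

Run:
```python
from h import *
o=robot.get_obs();p=o['position'];print(p,o['grip_width'],o['ft_force'])
c=snap('wrist','w3.png'); b=snap('side','s3.png')
e=p-[0,0,.114]
print([proj(k,e) for k in(c,b)],[proj(k,e+[0,0,.04]) for k in(c,b)])
u,v=map(int,proj(b,e)); B=b['pixels'][v-50:v+50,u-50:u+50]
cv2.imwrite('pics/c3.png',cv2.cvtColor(np.hstack([cv2.resize(B,(400,400)),cv2.resize(c['pixels'][150:400,195:445],(400,400))]),cv2.COLOR_RGB2BGR)); print(u,v)
```

```text
[ 0.57396483 -0.263014    0.25537517] 0.025784716271753334 [-0.00640569  0.50895826 -1.86754934]
[(320.2211324015635, 244.7864597363633), (470.26666023358814, 310.3784997044644)] [(319.8803566956977, 263.3622944663147), (475.4676244944135, 297.32578082311284)]
470 310
```

View pics/c3.png

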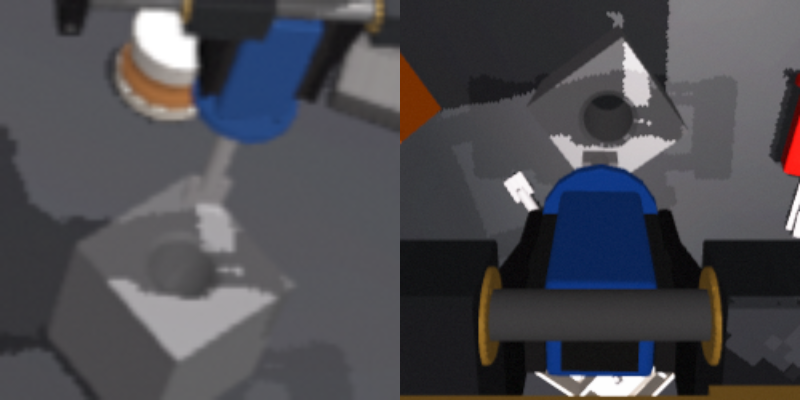

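The wrist crop shows the blade's broad side lying along the jaws, about 22 px wide and so 16 mm at that distance: blade yaw equals tool yaw, -52°. The hole is empty at crop (605,120). Next, near the clamp with the blade at about the slot's yaw.

carry_out([
  [[0,2.0,0],6,1],
  [[0,3.5,0],7,1],
  [[0,4,0],7,1],
  [[0,4,0],7,1],
  [[0,3.5,0],7,1],
  [[-0.3,2.5,0],6,1],
  [[-0.4,1.5,0],3,1],
  [[0,0,0],0,1],
  [[0,0,0],0,1],
  [[0,0,0],0,1],
])

```text
time: 6.8
position: [0.5588, -0.0458, 0.2382]
tool_rot: [0.998, -0.063, -0.017, -0.003]
ft_force: [-0.2, -0.5, -1.7]
grip_width: 0.0256
```

Run:
```python
from h import *
o=robot.get_obs();p=o['position'];q=o['tool_rot'];print(p,o['grip_width'],np.degrees(2*np.arctan2(q[1],q[0])))
c=snap('wrist','w4.png')
for x in((.563,.017),(.568,.0105)): print(proj(c,(*x,.044)))
u,v=map(int,proj(c,(.566,.013,.044))); v0=max(v-60,0);u0=u-60; print(u0,v0)
B=cv2.resize(c['pixels'][v0:v0+120,u0:u0+120],(600,600),interpolation=cv2.INTER_CUBIC)
cv2.imwrite('pics/c4.png',cv2.cvtColor(B,cv2.COLOR_RGB2BGR))
```

```text
[ 0.55882777 -0.04576715  0.23821889] 0.025636701866732746 -7.19864585127274
(323.36043246766803, 153.56318911753425)
(329.6097283678937, 160.08578251497053)
267 97
```

View pics/c4.png

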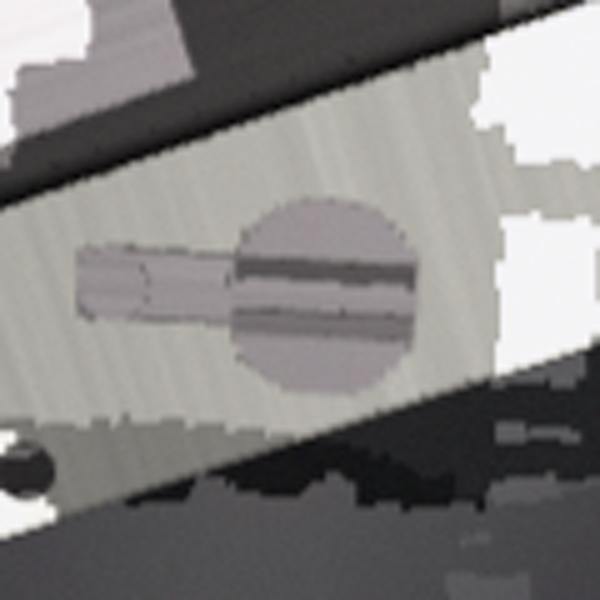

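```bash
cat >> h.py <<'E'
def tool():
    o=robot.get_obs();R=Rotation.from_quat(o['tool_rot']).as_matrix();p=np.array(o['position'])
    tip=p+R@[0,0,.1145]; print('t',o['time'],'tcp',p.round(4),'tip',tip.round(4),'yaw',np.degrees(np.arctan2(R[1,0],R[0,0])).round(1),'tilt z',R[:,2].round(4),'F',np.round(o['ft_force'],1),'M',np.round(o['moment'],2),'w',round(o['grip_width'],4)); return R,p,tip
E
python3 - <<'E'
from h import *
tool()
c=load('w4'); F=lambda u,v:(267+u/5,97+v/5)
print('head',onz(c,*F(324,296),.044), [onz(c,*F(*k),.044)[:2].round(4).tolist() for k in((230,296),(417,296),(324,197),(324,394))])
for a,b,z in(((236,258),(415,263),.044),((233,335),(412,342),.044),((235,277),(415,286),.032),((0,207),(480,35),.0415),((60,515),(490,380),.01)):
    a,b=onz(c,*F(*a),z),onz(c,*F(*b),z); print(((a+b)/2).round(4),np.degrees(np.arctan2(*(b-a)[1::-1])))
E
```

```text
t 6.85 tcp [ 0.5589 -0.046   0.2382] tip [ 0.5552 -0.0452  0.1238] yaw -7.2 tilt z [-0.0331  0.0074 -0.9994] F [ 0.6 -0.5 -2.2] M [-0.13  0.06  0.03] w 0.0261
head [0.57040122 0.01371213 0.044     ] [[0.5533, 0.0158], [0.5873, 0.0116], [0.5724, 0.031], [0.5684, -0.004]]
[0.5714 0.0199 0.044 ] -8.651175202673686
[0.5692 0.0062 0.044 ] -9.214475963671116
[0.5708 0.0157 0.032 ] -9.860388888060658
[0.5581 0.0458 0.0415] 11.468428339653371
[ 0.5558 -0.0175  0.01  ] 10.46896097147751
```

Slot centre (0.570, 0.0135), yaw about -9°, head 34–35 mm across (36 given). The phone's edge is at +11°, so the clamp is at about 0.35 rad and locked means -79°. Moving over the clamp.

carry_out([
  [[0.5,2,0],0,1],
  [[0.5,2,0],-1,1],
  [[0.5,1.9,0],-1,1],
  [[0,0,0],0,1],
  [[0,0,0],0,1],
])

```text
time: 7.35
position: [0.5764, 0.0076, 0.2374]
tool_rot: [0.996, -0.087, -0.016, -0.002]
ft_force: [0.9, -0.4, 0.3]
grip_width: 0.0262
```

```bash
python3 -c "
from h import *
tool()"
```

```text
t 7.35 tcp [0.5764 0.0076 0.2374] tip [0.5727 0.0083 0.123 ] yaw -9.9 tilt z [-0.0316  0.0066 -0.9995] F [ 0.9 -0.4  0.3] M [-0.09  0.09  0.02] w 0.0262
```

carry_out([
  [[-0.2,0.5,-1.0],0.5,1],
  [[0,0,-2],0,1],
  [[0,0,-2],0,1],
  [[0,0,-1.0],0,1],
  [[0,0,0],0,1],
  [[0,0,0],0,1],
])

```text
time: 7.95
position: [0.5734, 0.0081, 0.1739]
tool_rot: [0.996, -0.084, -0.016, -0.001]
ft_force: [1.1, -0.2, -0.9]
grip_width: 0.0261
```

Run:
```python
from h import *
tool()
c=snap('side','s5.png'); u,v=map(int,proj(c,(.57,.0135,.05)));print(u,v)
w=snap('wrist','w5.png'); a,b=map(int,proj(w,(.57,.0135,.05)));print(a,b)
f=lambda im,u,v,r:cv2.resize(im[max(v-r,0):v+r,u-r:u+r],(400,400),interpolation=cv2.INTER_CUBIC)
cv2.imwrite('pics/c5.png',cv2.cvtColor(np.hstack([f(c['pixels'],u,v,40),f(w['pixels'],a,b,80)]),cv2.COLOR_RGB2BGR))
```

```text
t 7.95 tcp [0.5734 0.0081 0.1739] tip [0.5697 0.0087 0.0595] yaw -9.7 tilt z [-0.0319  0.0052 -0.9995] F [ 1.1 -0.2 -0.9] M [-0.13  0.03 -0.03] w 0.0261
340 255
319 234
```

View pics/c5.png

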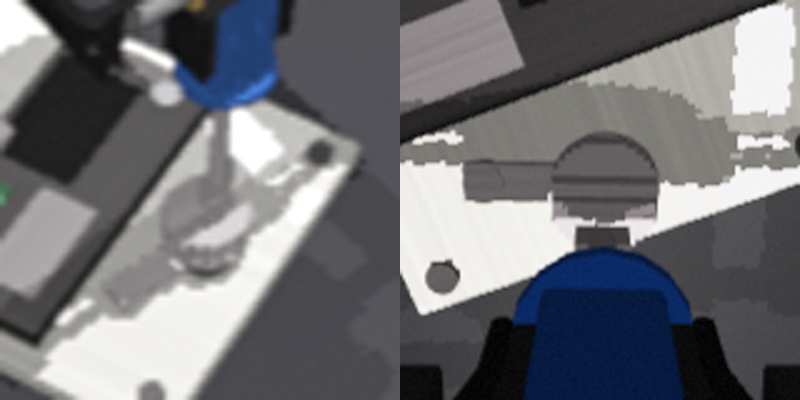

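Run:
```python
from h import *
w=load('w5');G=lambda u,v:(239+(u-400)*.4,154+v*.4)
print('blade edge ends',onz(w,*G(576,227),.0595),onz(w,*G(629,227),.0595))
a,b=onz(w,*G(553,181),.044),onz(w,*G(658,185),.044); print('slot',(a+b)/2,np.degrees(np.arctan2(*(b-a)[1::-1])))
tool()
```

```text
blade edge ends [0.56162557 0.00957631 0.0595    ] [0.57740081 0.00705678 0.0595    ]
slot [0.57155701 0.0177473  0.044     ] -11.428350811486295
t 8.05 tcp [0.5737 0.0082 0.1745] tip [0.5702 0.0088 0.06  ] yaw -9.7 tilt z [-0.0308  0.005  -0.9995] F [-0.4  0.2 -0.9] M [-0.07  0.03 -0.02] w 0.0258
```

carry_out([
  [[0.1,0.6,0],0,1],
  [[0,0,0],0,1],
  [[0,0,0],0,1],
])

```text
time: 8.35
position: [0.5761, 0.0146, 0.1766]
tool_rot: [0.996, -0.084, -0.013, -0.001]
ft_force: [-0.5, 0.8, -1.7]
grip_width: 0.0258
```

```bash
python3 -c "
from h import *
tool()"
```

```text
t 8.35 tcp [0.5761 0.0146 0.1766] tip [0.573  0.0151 0.0621] yaw -9.7 tilt z [-0.0266  0.0044 -0.9996] F [-0.5  0.8 -1.7] M [-0.14  0.04 -0.04] w 0.0258
```

carry_out([
  [[-0.2,0,-1],0,1],
  [[0,0,-0.8],0,1],
  [[0,0,-0.5],0,1],
  [[0,0,-0.3],0,1],
  [[0,0,0],0,1],
])

```text
time: 8.85
position: [0.5736, 0.0149, 0.1482]
tool_rot: [0.996, -0.084, -0.014, -0.001]
ft_force: [-0.4, 0.7, -1.0]
grip_width: 0.0258
```

```bash
python3 -c "
from h import *
tool()"
```

```text
t 8.85 tcp [0.5736 0.0149 0.1482] tip [0.5706 0.0154 0.0338] yaw -9.6 tilt z [-0.0268  0.0044 -0.9996] F [-0.4  0.7 -1. ] M [-0.17  0.07 -0.01] w 0.0258
```

carry_out([
  [[0,0,-0.1],-5,1],
  [[-0.01,-0.03,0],-5,1],
  [[-0.01,-0.03,0],-5,1],
  [[-0.01,-0.03,0],-5,1],
  [[-0.01,-0.03,0],-5,1],
  [[-0.02,-0.03,0],-5,1],
])

```text
time: 9.45
position: [0.5727, 0.0125, 0.1468]
tool_rot: [0.937, -0.348, -0.014, -0.004]
ft_force: [0.3, 0.1, -0.8]
grip_width: 0.026
```

```bash
python3 -c "
from h import *
tool()"
```

```text
t 9.45 tcp [0.5727 0.0125 0.1468] tip [0.57   0.0144 0.0323] yaw -40.8 tilt z [-0.0234  0.017  -0.9996] F [ 0.3  0.1 -0.8] M [ 0.05  0.08 -0.04] w 0.026
```

carry_out([
  [[-0.02,-0.03,0],-5,1],
  [[-0.03,-0.02,0],-5,1],
  [[-0.03,-0.01,0],-5,1],
  [[-0.03,0,0],-5,1],
  [[-0.03,0,0],-5,1],
  [[-0.03,0,0],-5,1],
  [[-0.03,0,0],-5,1],
  [[-0.03,0,0],-4,1],
])

```text
time: 10.25
position: [0.571, 0.0116, 0.1468]
tool_rot: [0.758, -0.652, -0.011, -0.009]
ft_force: [-0.0, 0.5, -1.6]
grip_width: 0.0258
```

```bash
python3 -c "
from h import *
tool()"
```

```text
t 10.25 tcp [0.571  0.0116 0.1468] tip [0.5703 0.0148 0.0323] yaw -81.4 tilt z [-0.006   0.0279 -0.9996] F [-0.   0.5 -1.6] M [-0.01  0.15  0.05] w 0.0258
```

Now the last part, up to about 0.4 rad past the lock angle, watching the moment.

carry_out([
  [[-0.03,0,0],-4,1],
  [[-0.03,0,0],-4,1],
  [[-0.02,0,0],-4,1],
  [[0,0,0],-4,1],
])

```text
time: 10.65
position: [0.5703, 0.0116, 0.1468]
tool_rot: [-0.656, 0.755, 0.01, 0.01]
ft_force: [-0.5, 0.2, -1.5]
grip_width: 0.0258
```

```bash
python3 -c "
from h import *
tool()"
```

```text
t 10.65 tcp [0.5703 0.0116 0.1468] tip [0.5705 0.0149 0.0323] yaw -98.0 tilt z [ 0.0019  0.0286 -0.9996] F [-0.5  0.2 -1.5] M [0.03 0.28 0.23] w 0.0258
```

carry_out([
  [[0,0,0],-3,1],
  [[0,0,0],-3,1],
])

```text
time: 10.85
position: [0.5701, 0.0117, 0.1468]
tool_rot: [-0.615, 0.788, 0.01, 0.01]
ft_force: [-0.6, 0.7, -1.4]
grip_width: 0.026
```

Run:
```python
from h import *
tool()
w=snap('wrist','w6.png'); a,b=map(int,proj(w,(.57,.0135,.04)));print(a,b)
c=snap('side','s6.png'); u,v=map(int,proj(c,(.57,.0135,.04)))
f=lambda im,u,v,r:cv2.resize(im[max(v-r,0):v+r,u-r:u+r],(400,400),interpolation=cv2.INTER_CUBIC)
cv2.imwrite('pics/c6.png',cv2.cvtColor(np.hstack([f(c['pixels'],u,v,40),f(w['pixels'],a,b,100)]),cv2.COLOR_RGB2BGR))
```

```text
t 10.85 tcp [0.5701 0.0117 0.1468] tip [0.5707 0.0149 0.0323] yaw -104.1 tilt z [ 0.0045  0.0277 -0.9996] F [-0.6  0.7 -1.4] M [0.15 0.17 0.68] w 0.026
320 248
```

View pics/c6.png

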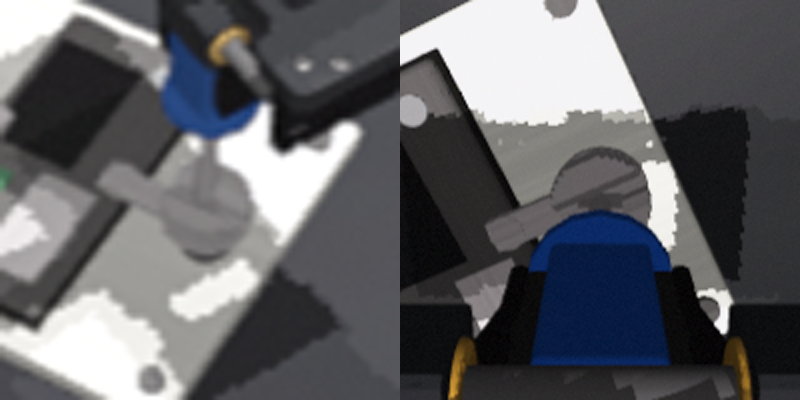

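The moment rose to 0.68 N m, so the clamp is against its stop; the picture shows the tab lying over the phone's edge. Backing off into the play, then lifting out.

carry_out([
  [[0,0,0],6,1],
  [[0,0,0],6,1],
  [[0,0,0],6,1],
  [[0,0,0],0,1],
  [[0,0,1],0,1],
  [[0,0,2],0,1],
  [[0,0,2],0,1],
  [[0,0,2.5],0,1],
  [[0,0,2.5],0,1],
  [[0,0,0],0,1],
])

```text
time: 11.95
position: [0.5707, 0.0112, 0.253]
tool_rot: [0.732, -0.681, -0.01, -0.01]
ft_force: [1.0, 0.4, -1.5]
grip_width: 0.0257
```

Run:
```python
from h import *
tool()
w=snap('wrist','w7.png'); a,b=map(int,proj(w,(.57,.0145,.044)));print(a,b)
B=w['pixels'][max(b-100,0):b+100,a-100:a+100]
cv2.imwrite('pics/c7.png',cv2.cvtColor(cv2.resize(B,(600,600),interpolation=cv2.INTER_CUBIC),cv2.COLOR_RGB2BGR))
# hole position from earlier pictures
s3,w3=load('s3'),load('w3')
print('hole',onz(s3,465,326.2,.085),onz(w3,323,225,.085))
```

```text
t 11.95 tcp [0.5707 0.0112 0.253 ] tip [0.5705 0.0145 0.1385] yaw -85.9 tilt z [-0.0018  0.0286 -0.9996] F [ 1.   0.4 -1.5] M [-0.06  0.08 -0.02] w 0.0257
321 216
hole [ 0.57740847 -0.26375344  0.085     ] [ 0.57616321 -0.26407751  0.085     ]
```

View pics/c7.png

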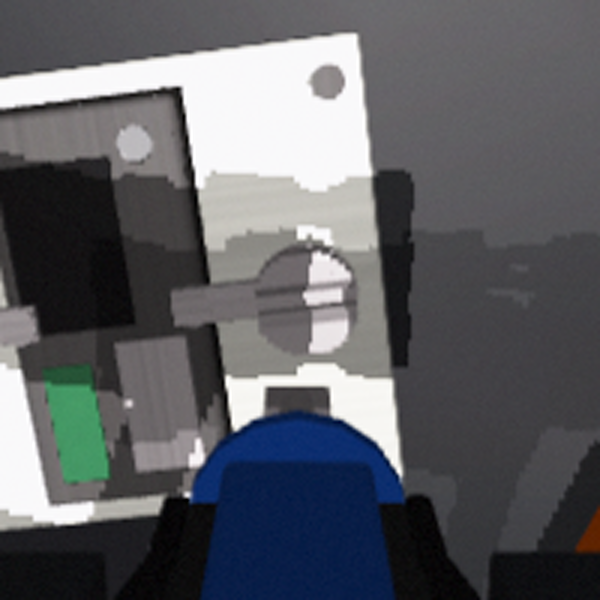

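The picture confirms it: tab and slot run square to the phone's edge (7.5° off the row, edge 7.9° off the column). Returning the driver.

carry_out([
  [[0,-2.0,0],3,1],
  [[0,-3,0],4,1],
  [[0,-3.5,0],4,1],
  [[0,-3.5,0],4,1],
  [[0,-3.5,0],4,1],
  [[0,-3.5,0],4,1],
  [[0.2,-3.5,0],4,1],
  [[0.2,-3,0],4,1],
  [[0.2,-1.5,0],2,1],
  [[0,0,0],0,1],
])

```text
time: 13.0
position: [0.5657, -0.2647, 0.2369]
tool_rot: [0.899, -0.437, -0.027, -0.003]
ft_force: [0.5, -0.2, -1.9]
grip_width: 0.0258
```

```bash
python3 -c "
from h import *
tool()"
```

```text
t 13.0 tcp [ 0.5657 -0.2647  0.2369] tip [ 0.5605 -0.2614  0.1225] yaw -51.9 tilt z [-0.0453  0.0282 -0.9986] F [ 0.5 -0.2 -1.9] M [-0.07  0.14 -0.02] w 0.0258
```

carry_out([
  [[0.7,0,0],0,1],
  [[0.7,-0.1,0],0,1],
  [[0,0,0],0,1],
  [[0,0,0],0,1],
])

```text
time: 13.4
position: [0.5796, -0.2613, 0.2339]
tool_rot: [0.899, -0.438, -0.03, -0.004]
ft_force: [0.7, -0.4, -1.4]
grip_width: 0.026
```

Run:
```python
from h import *
R,p,tip=tool()
w=snap('wrist','w8.png'); s=snap('side','s8.png')
print([proj(k,tip) for k in(w,s)],[proj(k,(.5767,-.264,.085)) for k in(w,s)])
f=lambda im,u,v,r:cv2.resize(im[max(v-r,0):v+r,u-r:u+r],(400,400),interpolation=cv2.INTER_CUBIC)
cv2.imwrite('pics/c8.png',cv2.cvtColor(np.hstack([f(s['pixels'],466,326,40),f(w['pixels'],320,240,80)]),cv2.COLOR_RGB2BGR))
```

```text
t 13.4 tcp [ 0.5796 -0.2613  0.2339] tip [ 0.5738 -0.2575  0.1196] yaw -52.0 tilt z [-0.0505  0.0337 -0.9982] F [ 0.7 -0.4 -1.4] M [-0.09  0.1  -0.  ] w 0.026
[(319.26483826563066, 244.25091698011906), (464.69640606714677, 315.24996410876975)] [(329.9038585109209, 233.35444188022288), (464.89698691707065, 326.55455257292493)]
```

View pics/c8.png

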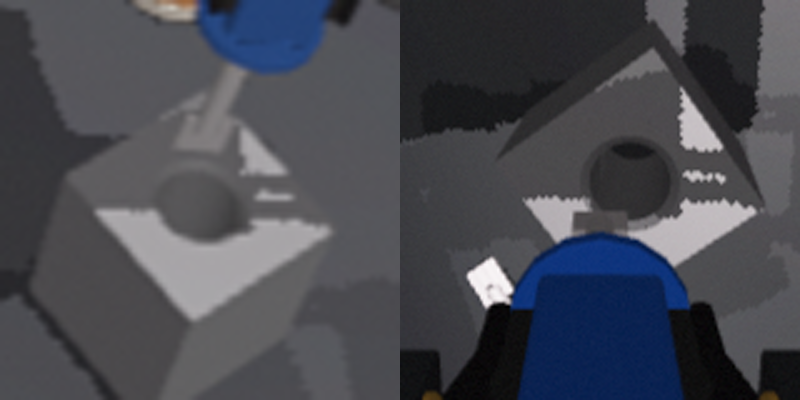

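The hole shows at crop (628,180), within 2 px of the prediction, and the blade tip is where the model puts it. The tool leans about 3.5°, which fits the hole. Shifting over, then going down in stages.

carry_out([
  [[0.1,-0.3,0],0,1],
  [[0,-0.2,-0.5],0,1],
  [[0,0,-1],0,1],
  [[0,0,0],0,1],
  [[0,0,0],0,1],
])

```text
time: 14.0
position: [0.5803, -0.2662, 0.2182]
tool_rot: [0.899, -0.437, -0.03, -0.004]
ft_force: [-0.6, -0.6, -1.9]
grip_width: 0.0259
```

```bash
python3 -c "
from h import *
tool()"
```

```text
t 14.0 tcp [ 0.5803 -0.2662  0.2182] tip [ 0.5745 -0.2624  0.1039] yaw -51.9 tilt z [-0.0501  0.0331 -0.9982] F [-0.6 -0.6 -1.9] M [-0.06  0.08 -0.02] w 0.0259
```

carry_out([
  [[0,0,-1.5],0,1],
  [[0,0,-1.5],0,1],
  [[0,0,-1.5],0,1],
  [[0,0,0],0,1],
])

```text
time: 14.4
position: [0.5804, -0.2667, 0.1725]
tool_rot: [0.899, -0.438, -0.029, -0.004]
ft_force: [-0.7, 0.7, -1.8]
grip_width: 0.0258
```

```bash
python3 -c "
from h import *
tool()"
```

```text
t 14.4 tcp [ 0.5804 -0.2667  0.1725] tip [ 0.5749 -0.263   0.0582] yaw -52.0 tilt z [-0.0487  0.0323 -0.9983] F [-0.7  0.7 -1.8] M [-0.1   0.09  0.02] w 0.0258
```

carry_out([
  [[0,0,-1.5],0,1],
  [[0,0,-1.5],0,1],
  [[0,0,-1],0,1],
  [[0,0,-0.4],0,1],
  [[0,0,0],0,1],
])

```text
time: 14.9
position: [0.5816, -0.2677, 0.1272]
tool_rot: [0.899, -0.438, -0.027, -0.004]
ft_force: [-0.1, 1.2, -2.1]
grip_width: 0.0257
```

```bash
python3 -c "
from h import *
tool()"
```

```text
t 14.9 tcp [ 0.5816 -0.2677  0.1272] tip [ 0.5763 -0.2642  0.0129] yaw -52.0 tilt z [-0.0457  0.0303 -0.9985] F [-0.1  1.2 -2.1] M [-0.16  0.14 -0.05] w 0.0257
```

carry_out([
  [[-0.2,0.2,-0.1],0,1],
  [[0,0,-0.1],0,1],
  [[0,0,0],0,1],
])

```text
time: 15.2
position: [0.5802, -0.2659, 0.1263]
tool_rot: [0.899, -0.438, -0.026, -0.003]
ft_force: [-0.1, -0.2, -1.3]
grip_width: 0.0259
```

```bash
python3 -c "
from h import *
tool()"
```

```text
t 15.2 tcp [ 0.5802 -0.2659  0.1263] tip [ 0.5751 -0.2626  0.012 ] yaw -52.0 tilt z [-0.0438  0.029  -0.9986] F [-0.1 -0.2 -1.3] M [-0.09  0.07 -0.01] w 0.0259
```

carry_out([
  [[0,0,-0.1],0,1],
  [[0,0,0],0,0.65],
  [[0,0,0],0,0.6],
  [[0,0,0],0,0.5],
  [[0,0,0],0,0.3],
  [[0,0,0],0,0.1],
  [[0,0,0],0,0],
  [[0,0,0],0,0],
])

```text
time: 16.0
position: [0.5814, -0.2667, 0.1275]
tool_rot: [0.899, -0.438, -0.024, -0.003]
ft_force: [0.4, 0.3, -0.4]
grip_width: 0.0672
```

Run:
```python
from h import *
R,p,t=tool()
w=snap('wrist','w9.png')
m=cv2.inRange(cv2.cvtColor(w['pixels'],cv2.COLOR_RGB2HSV),(100,150,40),(130,255,255)); x,y,W,h=cv2.boundingRect(m);print(x,y,W,h,proj(w,(.577,-.264,.151)),proj(w,(.577,-.264,.088)))
```

```text
t 16.0 tcp [ 0.5814 -0.2667  0.1275] tip [ 0.5768 -0.2637  0.0131] yaw -52.0 tilt z [-0.0401  0.0264 -0.9988] F [ 0.4  0.3 -0.4] M [-0.13  0.09  0.02] w 0.0672
276 252 78 133 (303.13638241167206, 357.36549957646577) (313.47928153871345, 286.9461825390891)
```

carry_out([
  [[0,0,0],0,0],
  [[0,0,0],0,0],
  [[0,0,1],0,0],
  [[0,0,2],0,0],
  [[0,0,3],0,0],
  [[0,0,4],0,0],
  [[0,0,3],0,0],
  [[0,0,0],0,0],
])

```text
time: 16.85
position: [0.5802, -0.2659, 0.2639]
tool_rot: [0.899, -0.438, -0.025, -0.003]
ft_force: [0.3, 0.2, -0.4]
grip_width: 0.0869
```

carry_out([
  [[-2,4,1],0,0],
  [[-2,4,1],0,0],
  [[-2,4,1],0,0],
  [[-2,4,0],0,0],
  [[0,4,0],0,0],
  [[0,4,0],0,0],
  [[0,4,0],0,0],
  [[0,4,0],0,0],
  [[0,4,0],0,0],
  [[0,4,0],0,0],
])

```text
time: 17.85
position: [0.4921, 0.1423, 0.2927]
tool_rot: [0.896, -0.443, -0.025, -0.002]
ft_force: [0.9, 0.9, -0.4]
grip_width: 0.087
```

carry_out([
  [[-1,4,0],0,0],
  [[-1,4,0],0,0],
  [[-1,4,0],0,0],
  [[0,4,0],0,0],
  [[0,4,0],0,0],
  [[0,4,0],0,0],
  [[0,0,0],0,0],
  [[0,0,0],0,0],
])

```text
time: 18.65
position: [0.4548, 0.3959, 0.2883]
tool_rot: [0.898, -0.44, -0.027, 0.0]
ft_force: [-0.2, -0.8, -0.4]
grip_width: 0.0869
```

Run:
```python
from h import *
tool()
P={n:snap(n,n+'9.png') for n in('top','side')}
for n,c in P.items():
    h=cv2.cvtColor(c['pixels'],cv2.COLOR_RGB2HSV); m=cv2.inRange(h,(100,150,60),(130,255,255))
    N,l,st,ce=cv2.connectedComponentsWithStats(m)
    for i in range(1,N):
        if st[i,4]>60: print(n,st[i],ce[i])
    # clamp neighbourhood: tab direction via top
    d=cv2.absdiff(c['pixels'],cv2.cvtColor(cv2.imread(f'pics/{n}0.png'),cv2.COLOR_BGR2RGB)).max(2)
    N,l,st,ce=cv2.connectedComponentsWithStats((d>50).astype(np.uint8))
    print([(st[i,:5].tolist()) for i in range(1,N) if st[i,4]>25])
```

```text
t 18.65 tcp [0.4548 0.3959 0.2883] tip [0.4492 0.3986 0.1739] yaw -52.2 tilt z [-0.0484  0.0232 -0.9986] F [-0.2 -0.8 -0.4] M [-0.15  0.11  0.  ] w 0.0869
top [447 224  28  23 300] [458.17       236.02666667]
top [157 268  25  18 343] [170.05830904 275.52186589]
[[466, 173, 44, 56, 702], [441, 179, 26, 24, 352], [423, 196, 19, 15, 192], [0, 203, 102, 277, 19213], [444, 224, 31, 24, 133], [306, 248, 12, 7, 40], [63, 255, 13, 7, 53], [128, 265, 24, 24, 135], [154, 270, 17, 21, 196], [422, 270, 84, 35, 1230], [150, 320, 9, 10, 32], [94, 380, 107, 100, 5942], [6, 408, 6, 12, 28], [304, 456, 29, 20, 191], [305, 465, 38, 15, 292]]
side [194 157  20  31 410] [202.44634146 173.04390244]
side [456 300  27  35 559] [468.82826476 319.42218247]
[[93, 0, 102, 121, 5767], [75, 55, 33, 37, 463], [193, 157, 6, 9, 26], [126, 171, 27, 20, 142], [186, 176, 12, 12, 89], [0, 188, 41, 99, 2633], [44, 240, 83, 79, 3844], [320, 251, 13, 13, 73], [483, 263, 27, 37, 564], [26, 269, 16, 15, 157], [321, 271, 14, 8, 50], [529, 306, 23, 76, 958], [414, 331, 29, 38, 640], [23, 343, 15, 25, 119], [58, 366, 78, 52, 2379], [409, 370, 74, 77, 1477], [139, 420, 21, 33, 443], [109, 423, 18, 28, 246], [31, 426, 33, 54, 521], [106, 439, 9, 14, 54], [77, 442, 23, 38, 230], [72, 471, 4, 9, 28], [91, 470, 10, 10, 48]]
```

```bash
python3 -c "
from h import *
robot.hand_in()"
```

```text
the job is handed in; nothing more can be done
```

I turned the open clamp clockwise onto its stop with the flat screwdriver, put the driver back upright in its grey stand, and handed the job in at about 19 s.

**Clamp:** The moment rose to 0.68 N m at the stop. A close picture then showed the tab square across the phone's edge, within about 0.5°. The fingers stayed well above the clamp throughout.

**Driver:** In the last top and side images its handle is within 1 px of where it started, at the same size. The gripper is open and well away from everything.

**What did not go cleanly:**
- **Red look-alikes:** Both red drivers, which stood in the first pictures, were lying down by 2.4 s. The arm never came near them (the TCP stayed at z ≈ 0.24 m), so I take it they toppled on their own. I left them there. One lies close to the tweezers and may have touched them.
- **Tool lean:** The tool picked up 2–3.5° of tilt during the fast moves, which the moves could not correct. I allowed for it when placing the blade in the slot and the driver in the hole.
- **First grasp:** I stopped the first closing while it was still under way because the arm had drifted 9 mm, and centred it again before gripping.
- **Final check:** It was by colour masks and image differences only, because I had used all 12 picture views.

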